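# Open the bench gas valve with its square key

## Robot

A 6-joint arm with a two-finger parallel gripper is mounted at the origin on a cart in front of the work surface, level with it; the furniture and walls round the work are solid. World frame = base frame: x ahead of the robot, y to its left, z up, the work surface at z = 0. Lengths are in m, angles in rad, forces in N, time in s.
With the tool pointing down it reaches from about 0.3 to 0.875 m from the base axis. Payload 6.4 kg.
Tool frame: the origin (TCP) lies between the finger pads; the fingertips stand 17 mm ahead of it and the grasp point (between the pads) lies 2 mm behind it; z points along the fingers, y is the line along which they close (so a half turn about z gives the same grasp; the last joint's range is limited). The gripper opens to 88 mm and grips with 3 to 60 N. Pads are 18 mm wide; open, the fingers measure 123 mm over their backs; the gripper's body (75 mm by 187 mm) begins 45 mm behind the grasp point.
Start: joints at [-1.35, 0.181, 1.607, -0, 1.354, -0.206], TCP at [0.238, -0.523, 0.256] pointing down, gripper open.
Joint ranges: [-2.99, 2.99], [-0.89, 2.07], [0.3, 2.58], [-1.14, 4.28], [0, 2.63], [-3.12, 3.12]. Speed limits (rad/s): [2.57, 2.57, 3.01, 3.14, 3.14, 3.14].

## Interface

Orientations are given as a unit quaternion [w, x, y, z].
In Python, from rig import ctrl gives the robot as it stands.
- The arm moves only by the shell command python3 -m creep 'ROWS' [FORCE]. ROWS is JSON, a list of rows, each a list of 7 numbers: the turn, a rotation vector about the tool's x, y, z in rad, then the shift along the tool's x, y, z in units of 60 mm (1.0 is 60 mm), then the gripper's target within -1 to 1 (shut at 1, half-way at 0, fully open at -1). In form: [[rx, ry, rz, x, y, z, hand], ...]. A call has 1 to 10 rows; each row is the pose to reach, as a shift and turn from the pose commanded when the call began, along the tool's axes at that moment; what a row does not reach only later rows make up. A row lasts 1/8 s, in which the tool goes at most 62.5 mm and 10.7 degrees, less where a joint would pass 70% of its speed; a pose out of reach is approached as far as the arm can. A call with a gripper value outside its range is refused whole. The fingers move at their own pace and stop on an object; FORCE is the grip in N (left out, the last holds). Time passes only in rows, so rows that repeat a pose let the fingers close. It gives the time, the measured TCP pose, the force, the opening and the grip force at its end, in the units of the state.
- ctrl.sense(): the state, without advancing time (a new reading comes with each control period).
- ctrl.grab_frame(name): name is "side" or "top" or "wrist"; returns a dict with "pixels" (400x640x3 uint8, red, green, blue), "intrinsics" (3x3 intrinsics, pixels), "extrinsics" (4x4, takes a point from camera to world coordinates). Camera axes: x right, y down, z forward; pixel columns grow to the right and rows downward; lengths in m; the calibration is good to about 2 mm. A picture is of the moment at which its call begins. There is no depth.
- ctrl.job_done(): hands the job in; it is judged then, once.
The state is a dict: "time": time; "q": joint angles; "joint_velocities": joint speeds; "joint_efforts": joint torques, N m; "tool_pos": TCP position; "tool_rot": TCP orientation; "wrist_force": force on the tool from outside, world axes, zero at the start; "torque": the same for the moment, N m; "width": finger opening in m; "grasp_force": force on a finger pad.
Only numpy, scipy, OpenCV 4.12 (cv2) and the standard library are available. Lean on these libraries where they do the work, as an engineer would, in place of code of your own. Each camera call takes 0.05 s, during which the arm holds its last target. There are 200 camera calls.

## Task

Open the bench gas valve: take the red-handled square key out of its black holder, put it into the square socket recessed in the top of the grey valve, feeling gently for the angle at which it drops fully home, and turn it counterclockwise until it comes up firmly against the stop at the green mark. Leave the key standing in the socket, fully home and let go. Never force it, and leave the beakers and vials around it undisturbed.

Things in the scene. Friction and masses are not known exactly. Their poses are not given: they have to be found in the camera images.
- key_grip (a point): centre of the red handle bar of the loose T-shaped key, 79 mm above the key's lower end. Bar 60 mm long (x), 14 mm wide (y), 16 mm high; key 87 mm high, z up, about 90 g. Below the bar a round shaft 14 mm thick. At the start it stands upright in its holder, collar on the holder's top, and lifts straight out.
- key_tip (a point): centre of the key's lower end; same axes as key_grip. The lowest 4 mm are a round tapered pilot, 17.6 mm wide; above it the steel blade, 18 mm square, sides along x and y. A round collar 38 mm wide has its underside 34 mm above this point.
- holder: black plastic key holder fixed to the bench: foot 70 x 70 mm, block 56 x 56 mm, 40 mm high, with a round hole 28 mm wide and 36 mm deep in the middle of its top; origin at the centre of its underside.
- valve: grey gas valve fixed to the bench, 70 mm high, aluminium top 88 x 88 mm, foot 126 mm (x) by 100 mm (y); brass hose connections reach 80 mm from the centre along +y and -y at 34 mm height. Origin at the centre of its underside, z up. Its brass spindle turns at 0.08 N m; firmly against its stop means about 0.3 N m (0.2 to 0.6). The key has 0.06 rad of play in it either way.
- valve_mouth (a point): centre of the round hole, 30 mm wide, in the valve's top face; axes as the valve. 15 mm below it is the upper end of the spindle with a square socket 19 mm wide, 16 mm deep. The socket's start angle to the valve's sides is not measured: 0.60 rad clockwise to 0.52 rad counterclockwise from above. Key home: lower end 31 mm below this point, collar 3 mm above it.
- open_mark: green line on the valve's top, 26 to 40 mm from the hole's centre; origin at the hole's centre in the top face, x along the line (45 degrees counterclockwise of the valve's x), z up. The spindle opens counterclockwise to a hard stop 0.76 rad from the valve's x; the key, taking up its play, then has a side of its blade within about 0.05 rad of this line.
- spindle_rest (a point): point on the hole's axis, 15 mm below the valve's top face: upper end of the spindle when not pressed. The spindle is sprung: the key's pilot enters the socket at any angle, but a blade that does not match its angle pushes it down, about 2 N at first, 8 N at 6 mm, where it stops hard. Once they match, it jumps up round the blade and the force vanishes. Fits at every quarter turn.
- cup_2_mid (a point): small clear plastic beaker, 70 mm wide, 60 mm high; the point is half-way up on its axis. Loose, to be left alone.
- cup_discard_mid (a point): small clear plastic beaker, 73 mm wide, 64 mm high; the point is half-way up on its axis. Loose, to be left alone.
- reagent_vial_1_mid (a point): small cream vial with a red cap, 30 mm wide, 76 mm high; the point is half-way up on its axis. Loose, to be left alone.
- vial_3_mid (a point): small clear vial with a blue cap, 45 mm wide, 107 mm high; the point is half-way up on its axis. Loose, to be left alone.
Mind the look-alikes: they are no part of the job. Of the things that look like the part that bears key_grip, the larger one is meant. What is shaped like the holder but brown is not meant.

How it is judged:
On the way, in this order (a step that is already met when the one before it is completed fails the run):
1. the key is clear of its holder (z of key_tip in the frame of holder above 0.045 m), for 0.1 s.
2. the key is fully home in the socket, upright (z of key_tip in the frame of valve_mouth below -0.0275 m and horizontal distance between key_tip and valve_mouth below 0.005 m and angle between key_grip's own z axis and vertical below 0.12 rad), for 0.2 s.
3. the key, home and at the green mark, is held firmly against the stop: more than 18 N between key and valve (all of step 2 and (angle between the x axis of key_grip and the x axis of open_mark, either way round below 0.1 rad or angle between the y axis of key_grip and the x axis of open_mark, either way round below 0.1 rad) and contact force between key and valve above 18 N), for 0.1 s.
At the end, for the whole second after the job is handed in: The key stands released and at rest in the valve's socket: lower end more than 27.5 mm below the top face and within 5 mm of the hole's axis, upright within 0.12 rad, with a side of its blade within 0.10 rad of the green mark's direction (all of step 2 and (angle between the x axis of key_grip and the x axis of open_mark, either way round below 0.1 rad or angle between the y axis of key_grip and the x axis of open_mark, either way round below 0.1 rad) and linear speed of key below 0.02 m/s and contact force between the fingers and key below 0.1 N); the robot touches nothing.
It fails at once if the key is forced: it presses on the valve with more than 70 N in all (contact force between key and valve above 70 N).
It fails at once if the key is forced: it presses with more than 20 N on the valve before it is home (contact force between key and valve above 20 N and z of key_tip in the frame of valve_mouth above -0.0275 m).
It fails at once if one of the two small beakers or two vials is displaced by more than 30 mm or tipped (distance of any of cup_2_mid, cup_discard_mid, reagent_vial_1_mid, vial_3_mid from where it was at the start of the episode above 0.03 m or angle between any of cup_2_mid, cup_discard_mid, reagent_vial_1_mid, vial_3_mid's own z axis and vertical above 0.4 rad).
It also fails if it takes over 61 s, if anything falls off the work surface, if the arm or the gripper's body presses on something with over 40 N, if the wrist force passes 120 N, or if a joint passes its speed limit or range.

## Working session

There is one attempt and no reset: what is moved stays moved. The work goes in short steps, Python scripts to look and compute and a shell command to move; the robot and the scene stay as the last step left them, time stands still between calls to the robot, and variables do not carry over. Pictures are saved under pics/ and viewed, at most 10 in all, crops included, and the job is handed in when it is done.

```bash
mkdir -p pics; ls
python3 - <<'E'
from rig import ctrl
import cv2,numpy as np
s=ctrl.sense();print(s)
fs=[]
for n in ["top","side"]:
    f=ctrl.grab_frame(n);cv2.imwrite(f"pics/{n}0.png",f["pixels"][:,:,::-1]);np.savez(f"pics/{n}0.npz",**f)
    print(n,f["intrinsics"],f["extrinsics"].round(3).tolist())
E
```

```text
pics
{'time': 0.0, 'q': array([-1.35027464e+00,  1.81536323e-01,  1.60799079e+00, -3.09324570e-06,
        1.35378075e+00, -2.06324775e-01]), 'joint_velocities': array([ 4.25124770e-05,  4.11211387e-04, -8.40536543e-04, -3.87659077e-04,
        3.26949777e-04,  1.03367762e-03]), 'joint_efforts': array([-5.58611882e-04, -4.33876562e+01, -3.41854692e+01,  7.00530899e-02,
        3.84084089e-02, -1.24824164e-04]), 'tool_pos': array([ 0.23794244, -0.52291245,  0.25482108]), 'tool_rot': array([-8.57573980e-04,  9.77311149e-01,  2.11806946e-01, -7.59765096e-06]), 'wrist_force': array([ 0.04212436,  0.34806364, -0.28474781]), 'torque': array([-0.0082561 , -0.00436431, -0.02045401]), 'grasp_force': 0.0, 'width': 0.0883752800907124}
top [[441.91654186   0.         317.87308377]
 [  0.         441.91654186 205.28788404]
 [  0.           0.           1.        ]] [[0.011, -0.981, 0.193, 0.321], [-1.0, -0.014, -0.015, 0.031], [0.017, -0.193, -0.981, 1.181], [0.0, 0.0, 0.0, 1.0]]
side [[518.23868226   0.         327.74498833]
 [  0.         518.23868226 194.26125954]
 [  0.           0.           1.        ]] [[-0.949, -0.104, 0.299, 0.106], [-0.317, 0.326, -0.891, 1.32], [-0.005, -0.94, -0.342, 0.579], [0.0, 0.0, 0.0, 1.0]]
```

View pics/top0.png

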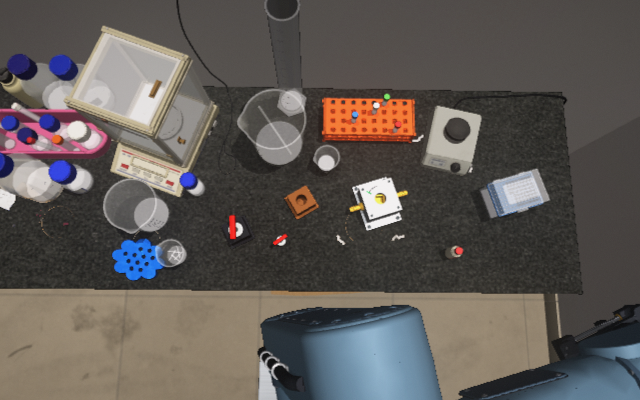

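View pics/side0.png

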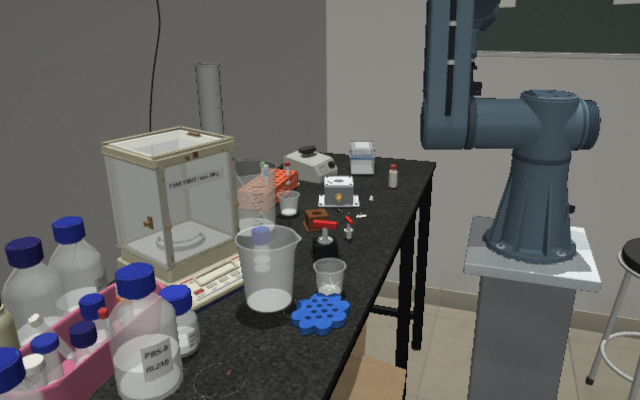

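Top view: the red T-bar in the black holder is at (234,228). A small red key at (281,240) is the look-alike, and the brown holder at (302,202) isn't meant. The valve is at (380,200). The larger, black-held key fits the description, so I'll confirm it in one crop and measure.

```bash
cat > h.py <<'E'
import numpy as np,cv2
def load(n):
    return dict(np.load(f"pics/{n}.npz"))
def ray(f,u,v):
    E=f["extrinsics"];d=E[:3,:3]@np.linalg.inv(f["intrinsics"])@[u,v,1];return E[:3,3],d
def onz(f,u,v,z):
    o,d=ray(f,u,v);return o+d*(z-o[2])/d[2]
def two(f,p,g,q):
    o,d=ray(f,*p);a,b=ray(g,*q)
    t=np.linalg.lstsq(np.c_[d,-b],a-o,rcond=None)[0];A=o+d*t[0];B=a+b*t[1];return (A+B)/2,np.linalg.norm(A-B)
def proj(f,P):
    E=f["extrinsics"];c=E[:3,:3].T@(np.array(P)-E[:3,3]);p=f["intrinsics"]@c;return p[:2]/p[2]
def blobs(m,minA=8):
    n,l,s,c=cv2.connectedComponentsWithStats(m.astype(np.uint8));return [(i,s[i],c[i]) for i in range(1,n) if s[i][4]>=minA],l
E
python3 - <<'E'
from h import *
t=load("top0");s=load("side0")
def crop(f,u,v,w,h,k): return cv2.resize(f["pixels"][v:v+h,u:u+w,::-1],None,fx=k,fy=k,interpolation=cv2.INTER_CUBIC)
a=crop(t,205,175,100,75,4);b=crop(t,340,165,100,75,4);c=crop(s,290,165,100,75,4);
d=crop(s,300,200,100,75,4)
cv2.imwrite("pics/c1.png",np.vstack([np.hstack([a,b]),np.hstack([c,d])]))
for f,n in((t,"top"),(s,"side")):
    h=cv2.cvtColor(f["pixels"],cv2.COLOR_RGB2HSV).astype(int);H,S,V=h[...,0],h[...,1],h[...,2]
    m=((H<5)|(H>174))&(S>170)&(V>110)
    for i,st,ce in blobs(m,10)[0]: print(n,"red",st,ce.round(1))
h=cv2.cvtColor(t["pixels"],cv2.COLOR_RGB2HSV).astype(int);H,S,V=h[...,0],h[...,1],h[...,2]
bl,l=blobs(np.arange(1)==1) if 0 else blobs(((H<5)|(H>174))&(S>170)&(V>110),10)
for i,st,ce in bl:
    r=cv2.minAreaRect(np.argwhere(l==i)[:,::-1].astype(np.float32));
    if 220<ce[0]<250: 
        box=cv2.boxPoints(r);print(box);print([onz(t,u,v,.085).round(4) for u,v in box])
E
```

```text
top red [395 121   6   6  31] [397.5 123.7]
top red [ 27 137   8   6  36] [ 30.1 139.7]
top red [229 215   7  24 145] [232.1 226.5]
top red [273 234  15  11  61] [279.8 239. ]
top red [455 247   8   7  35] [458.5 250.2]
side red [345 216   8   9  30] [348.6 219.6]
side red [313 219  24   9 161] [324.1 223.4]
[[229. 215.]
 [235. 215.]
 [235. 238.]
 [229. 238.]]
[array([0.5084, 0.2369, 0.085 ]), array([0.5086, 0.222 , 0.085 ]), array([0.4507, 0.2192, 0.085 ]), array([0.4505, 0.2341, 0.085 ])]
```

View pics/c1.png

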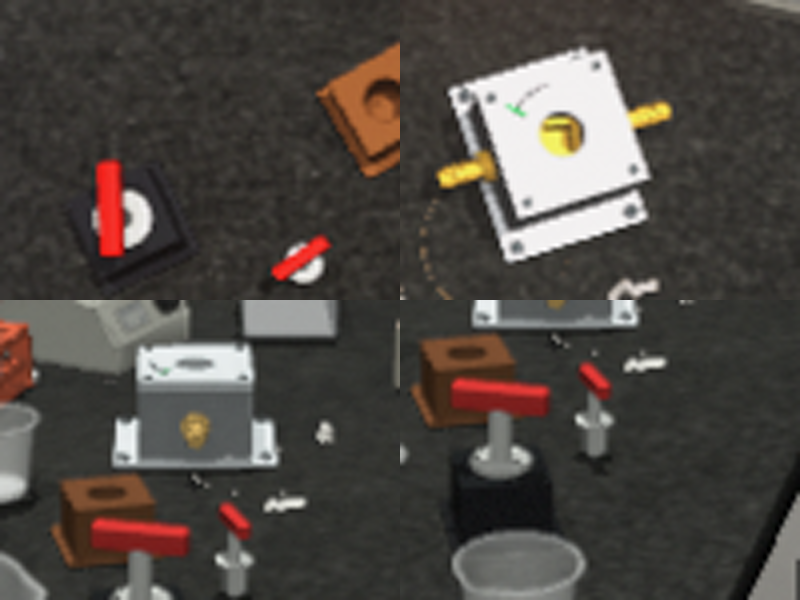

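The crops confirm it. The large red bar stands in the black holder at top (232,227) and side (324,223), and the small key at (280,239) has no holder. The valve hole is at about top (380.5,198.3) and side (338.7,180.5). The green mark is at top (369,192), up-left of the hole.

Run:
```python
from h import *
t=load("top0");s=load("side0")
print("key",two(t,(232.1,226.5),s,(324.1,223.4)),onz(t,232.1,226.5,.092))
print("mouth",two(t,(380.5,198.3),s,(338.7,180.5)),onz(t,380.5,198.3,.07),onz(s,338.7,180.5,.07))
def hsv(f): return np.moveaxis(cv2.cvtColor(f["pixels"],cv2.COLOR_RGB2HSV).astype(int),2,0)
H,S,V=hsv(t)
m=(V>190)&(S<40); m[:, :340]=0;m[:,425:]=0;m[:165]=0;m[245:]=0
bl,l=blobs(m,100)
for i,st,c in bl: 
    print(st,c)
g=(H>45)&(H<85)&(S>80);g[:,:350]=0;g[:,410:]=0;g[:170]=0;g[230:]=0
for i,st,c in blobs(g,2)[0]: print("green",st,c,onz(t,*c,.07))
y=(H>18)&(H<35)&(S>120);y[:,:340]=0;y[:,420:]=0;y[:170]=0;y[230:]=0
for i,st,c in blobs(y,4)[0]: print("brass",st,c,onz(t,*c,.034))
for k in range(2):
  v,u=np.nonzero(((H<5)|(H>174))&(S>170)&(V>110)&(np.arange(640)[None]>220)&(np.arange(640)[None]<250))
P=np.array([onz(t,a,b,.093)[:2] for a,b in zip(u,v)]);w=cv2.fitLine(P.astype(np.float32),2,0,.01,.01).ravel();print("bar yaw deg",np.degrees(np.arctan2(w[1],w[0])))
```

```text
key (array([0.48075635, 0.2283963 , 0.08346323]), np.float64(0.002291828777426107)) [0.4783976  0.22654538 0.092     ]
mouth (array([ 0.56158125, -0.14768711,  0.06498713]), np.float64(0.0011432136323155217)) [ 0.55993357 -0.14700389  0.07      ] [ 0.55776191 -0.13350968  0.07      ]
[ 356  177   46   42 1066] [379.53189493 197.37523452]
[363 213  38  17 233] [381.76824034 221.51072961]
green [367 191   4   3   4] [368.5 192. ] [ 0.57612347 -0.11621687  0.07      ]
brass [397 190  11   7  54] [402.12962963 193.01851852] [ 0.5829357  -0.21088378  0.034     ]
brass [375 194  10   9  75] [379.8        198.06666667] [ 0.56829939 -0.15092351  0.034     ]
brass [349 202  15  10  78] [356.30769231 207.26923077] [ 0.54249373 -0.08818462  0.034     ]
bar yaw deg 6.1225977
```

```bash
python3 -m creep '[[0,0,0.1,2,-2.2,0,-1],[0,0,0.2,4,-4.4,0,-1],[0,0,0.3,6,-6.6,0,-1],[0,0,0.35,8.8,-9.7,0,-1],[0,0,0.35,8.8,-9.7,0,-1],[0,0,0.35,8.8,-9.7,0,-1],[0,0,0.35,8.8,-9.7,0,-1],[0,0,0.35,8.8,-9.7,0,-1],[0,0,0.35,8.8,-9.7,0,-1],[0,0,0.35,8.8,-9.7,0,-1]]' 20
cat >> h.py <<'E'
def go(s,P,yaw_deg):
    """rows numbers to reach TCP P with tool x at yaw (pointing down)"""
    from scipy.spatial.transform import Rotation as R
    q=s["tool_rot"];M=R.from_quat([q[1],q[2],q[3],q[0]])
    G=R.from_euler("z",yaw_deg,degrees=True)*R.from_quat([1,0,0,0])
    print("yaw",np.degrees(np.arctan2(*M.as_matrix()[[1,0],0])).round(2),"row",(M.inv()*G).as_rotvec().round(3),(M.inv().apply(np.array(P)-s["tool_pos"])/.06).round(3))
E
python3 -c "
from rig import ctrl;from h import *
s=ctrl.sense();print(s['time'],s['tool_pos'],s['q']);go(s,[.479,.227,.2],4)"
```

```text
time: 1.35
tool_pos: [0.4289, 0.0739, 0.2558]
tool_rot: [0.0, 0.999, 0.038, 0.0]
wrist_force: [1.2, -0.5, 0.5]
width: 0.0881
grasp_force: 0.0
1.35 [0.42887609 0.07390969 0.25579557] [-1.03321674e-01 -1.47310135e-01  1.93989883e+00 -1.77816850e-04
  1.34834146e+00  1.39059722e+00]
yaw 4.41 row [ 0.    -0.001  0.007] [ 1.028 -2.48   0.93 ]
```

```bash
python3 -m creep '[[0,0,0,0.5,-0.9,0.1,-1],[0,0,0,0.8,-1.7,0.3,-1],[0,0,0,1.0,-2.5,0.5,-1],[0,0,0,1.0,-2.5,0.5,-1],[0,0,0,1.0,-2.5,0.5,-1]]'
python3 - <<'E'
from rig import ctrl;from h import *
f=ctrl.grab_frame("wrist");s=ctrl.sense();print(s["time"],s["tool_pos"])
np.savez("pics/w1.npz",**f);cv2.imwrite("pics/w1.png",f["pixels"][:,:,::-1])
print(f["extrinsics"].round(3).tolist(),f["intrinsics"][0])
h=cv2.cvtColor(f["pixels"],cv2.COLOR_RGB2HSV).astype(int);H,S,V=h[...,0],h[...,1],h[...,2]
bl,l=blobs(((H<5)|(H>174))&(S>150)&(V>80),100)
for i,st,c in bl:
    r=cv2.minAreaRect(np.argwhere(l==i)[:,::-1].astype(np.float32));print(st,c,r)
    for p in cv2.boxPoints(r): print(p,onz(f,*p,.093).round(4))
E
```

```text
time: 1.98
tool_pos: [0.4767, 0.2256, 0.2254]
tool_rot: [0.0, 0.999, 0.039, -0.0]
wrist_force: [1.2, 0.8, -0.7]
width: 0.0881
grasp_force: 0.0
2.025 [0.47694701 0.22510266 0.22572576]
[[0.076, -0.954, -0.291, 0.551], [-0.997, -0.073, -0.023, 0.232], [0.001, 0.292, -0.956, 0.355], [0.0, 0.0, 0.0, 1.0]] [321.28897015   0.         319.69789031]
[309 154  17  69 810] [317.28395062 191.45555556] ((316.9999694824219, 187.99996948242188), (67.99998474121094, 15.999998092651367), 90.0)
[308.99997 153.99997] [0.5087 0.2368 0.093 ]
[324.99997 153.99997] [0.5097 0.2238 0.093 ]
[324.99997 221.99997] [0.4505 0.219  0.093 ]
[308.99997 221.99997] [0.4495 0.2329 0.093 ]
[413 200  40  27 244] [431.00819672 212.98770492] ((432.5744934082031, 213.13180541992188), (11.54442024230957, 41.294960021972656), 60.524105072021484)
[411.7593  218.26648] [0.4597 0.1442 0.093 ]
[447.70914 197.94699] [0.4803 0.1166 0.093 ]
[453.38968 207.99713] [0.4717 0.11   0.093 ]
[417.43985 228.31662] [0.4508 0.1377 0.093 ]
```

View pics/w1.png

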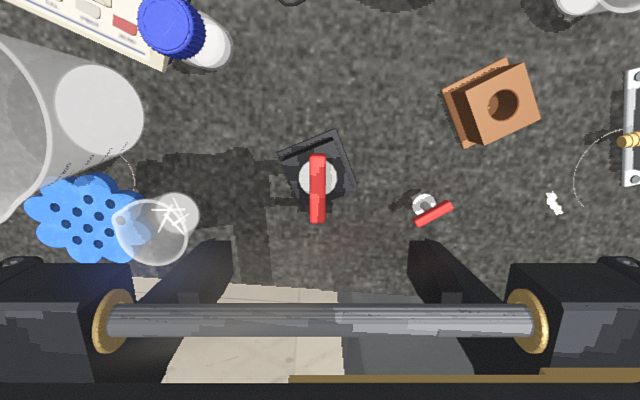

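The wrist view shows the bar at (317,188), 60 x 13.5 mm at z=0.093, which matches, with its centre at (0.480,0.228) and yaw about 4°. The beaker and the small key are clear of the fingers.

```bash
python3 -c "
from rig import ctrl;from h import *
s=ctrl.sense();go(s,[.4796,.228,.083],4.2)"
```

```text
yaw 4.37 row [0.    0.    0.003] [ 0.048 -0.046  2.379]
```

```bash
python3 -m creep '[[0,0,0,0.05,-0.04,0.8,-1],[0,0,0,0.05,-0.04,1.6,-1],[0,0,0,0.05,-0.04,2.2,-1],[0,0,0,0.05,-0.04,2.38,-1],[0,0,0,0.05,-0.04,2.38,-1],[0,0,0,0.05,-0.04,2.38,-0.2],[0,0,0,0.05,-0.04,2.38,0.3],[0,0,0,0.05,-0.04,2.38,1],[0,0,0,0.05,-0.04,2.38,1],[0,0,0,0.05,-0.04,2.38,1]]' 60; python3 -m creep '[[0,0,0,0,0,0,1],[0,0,0,0,0,0,1],[0,0,0,0,0,0,1],[0,0,0,0,0,0,1]]' 60
```

```text
time: 3.28
tool_pos: [0.4798, 0.2286, 0.083]
tool_rot: [-0.0, 0.999, 0.038, 0.0]
wrist_force: [0.6, 0.2, -0.9]
width: 0.0403
grasp_force: 0.0
time: 3.78
tool_pos: [0.4798, 0.2285, 0.0828]
tool_rot: [0.0, 0.999, 0.038, -0.0]
wrist_force: [0.0, -0.8, -0.6]
width: 0.0132
grasp_force: 60.0
```

```bash
python3 -m creep '[[0,0,0,0,0,-0.2,1],[0,0,0,0,0,-0.5,1],[0,0,0,0,0,-1,1],[0,0,0,0,0,-1.6,1],[0,0,0,0,0,-2.2,1],[0,0,0,0,0,-2.2,1],[0,0,0,0,0,-2.2,1]]' 
python3 -c "
from rig import ctrl;from h import *
s=ctrl.sense();go(s,[.561,-.149,.215],0)"
```

```text
time: 4.65
tool_pos: [0.4794, 0.2284, 0.2147]
tool_rot: [0.0, 0.999, 0.038, -0.0]
wrist_force: [0.3, 0.5, -1.6]
width: 0.0132
grasp_force: 60.0
yaw 4.4 row [0.    0.    0.077] [ 8.730e-01  6.376e+00 -5.000e-03]
```

```bash
python3 -m creep '[[0,0,0.05,0.15,0.6,0,1],[0,0,0.1,0.3,1.4,0,1],[0,0,0.15,0.4,2.3,0,1],[0,0,0.2,0.5,3.2,0,1],[0,0,0.25,0.6,4.1,0,1],[0,0,0.3,0.7,5,0,1],[0,0,0.33,0.8,5.8,0,1],[0,0,0.35,0.87,6.38,0,1],[0,0,0.35,0.87,6.38,0,1],[0,0,0.35,0.87,6.38,0,1]]'
python3 - <<'E'
from rig import ctrl;from h import *
f=ctrl.grab_frame("wrist");s=ctrl.sense();print(s["time"],s["tool_pos"]);go(s,[.561,-.149,.215],-16)
np.savez("pics/w2.npz",**f);cv2.imwrite("pics/w2.png",f["pixels"][:,:,::-1])
for n in("top","side"): np.savez(f"pics/{n}2.npz",**ctrl.grab_frame(n))
E
```

```text
time: 5.9
tool_pos: [0.5604, -0.1483, 0.2133]
tool_rot: [-0.001, 0.991, -0.136, -0.001]
wrist_force: [-1.5, 0.5, 0.1]
width: 0.0129
grasp_force: 60.0
5.95 [ 0.56056358 -0.14790361  0.21371187]
yaw -15.61 row [-0.001  0.002  0.007] [ 0.012  0.016 -0.022]
```

View pics/w2.png

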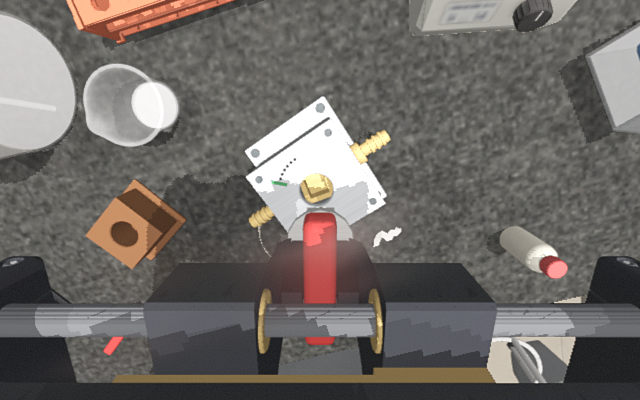

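The wrist view shows the valve hole at (317,187) with the brass square socket visible inside, the green mark at (280,183), and the key held centrally with its collar at (320,225). Next I'll measure the hole, the socket angle and the key in the hand.

Run:
```python
from rig import ctrl;from h import *
from scipy.spatial.transform import Rotation as R
f=load("w2");s=ctrl.sense();T=s["tool_pos"]
h=cv2.cvtColor(f["pixels"],cv2.COLOR_RGB2HSV).astype(int);H,S,V=h[...,0],h[...,1],h[...,2]
y=((S>90)&(H>12)&(H<35)).astype(np.uint8);y[:,:290]=0;y[:,345:]=0;y[:165]=0;y[212:]=0
bl,l=blobs(y,100)
for i,st,c in bl:
    print("gold",st,c); cn=max(cv2.findContours((l==i).astype(np.uint8),0,1)[0],key=len)
    e=cv2.fitEllipse(cv2.convexHull(cn));print(e,"hole",onz(f,*e[0],.07))
g=(H>45)&(H<85)&(S>60);g[:,:265]=0;g[:,300:]=0;g[:170]=0;g[200:]=0
bl,l=blobs(g,6)
for i,st,c in bl:
    print("green",st,c,onz(f,*c,.07)); P=np.array([onz(f,a,b,.07)[:2] for b,a in np.argwhere(l==i)],np.float32)
    w=cv2.fitLine(P,2,0,.01,.01).ravel();print("green dir",np.degrees(np.arctan2(w[1],w[0])))
r=((H<6)|(H>174))&(S>120)&(V>60);r[:,:295]=0;r[:,345:]=0;r[:200]=0
for v in (216,222,230,240,250,260,270): 
    u=np.nonzero(r[v])[0];print(v,u.min() if len(u) else None,u.max() if len(u) else None,end=" ; ")
v0=np.nonzero(r[:,312:328].sum(1)>8)[0].min();print("\nbar top row",v0)
q=s["tool_rot"];M=R.from_quat([q[1],q[2],q[3],q[0]])
for v in(v0,): print("bar end in tool (m)",M.inv().apply(onz(f,319.5,v,T[2]+.010)-T),M.inv().apply(onz(f,319.5,v,T[2]-.006)-T))
def up(im,u,v,w,hh,k): return cv2.resize(im[v:v+hh,u:u+w,::-1],None,fx=k,fy=k,interpolation=cv2.INTER_CUBIC)
sd=load("side2")["pixels"]
cv2.imwrite("pics/c2.png",np.hstack([up(f["pixels"],280,165,80,100,5),up(sd,300,110,80,100,5)]))
```

```text
gold [301 175  32  28 490] [316.9244898  190.38571429]
((316.2723083496094, 188.2388916015625), (27.50037956237793, 31.682361602783203), 83.51168060302734) hole [ 0.5617975  -0.14556008  0.07      ]
green [272 181  15   5  44] [279.09090909 183.11363636] [ 0.5750645  -0.11555295  0.07      ]
green dir 64.50144
216 306 333 ; 222 304 335 ; 230 304 335 ; 240 304 330 ; 250 305 332 ; 260 304 335 ; 270 304 335 ; 
bar top row 213
bar end in tool (m) [ 0.03235414  0.00069846 -0.01003751] [0.0266524  0.00067429 0.00596907]
```

View pics/c2.png

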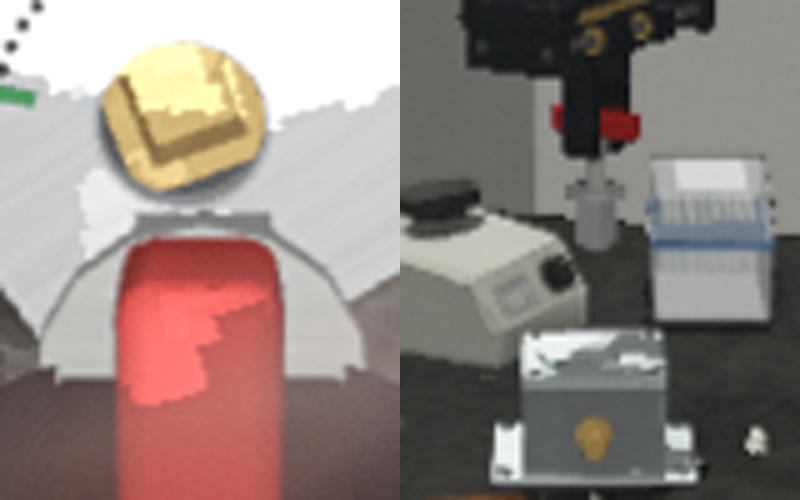

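The socket is visible: its square's near edges run from (303.6,181) via (311,197) to (328.6,189.4) in the wrist image. The blade's lower front edge is at row 207.6, columns 307–334. I'll work out the offset from this one image so the calibration bias cancels.

Run:
```python
from rig import ctrl;from h import *
from scipy.spatial.transform import Rotation as R
f=load("w2");s=ctrl.sense();T=s["tool_pos"]
q=s["tool_rot"];M=R.from_quat([q[1],q[2],q[3],q[0]]);t=lambda P:M.inv().apply(P-T)*1000
G=f["pixels"].astype(int).sum(2)//3
print("col321 rows200-216",G[200:216,320]);print("row210 cols",G[210,302:340])
print("col 316 rows 168-212",G[168:212,316]);print("row189",G[189,294:340])
for v in(207,207.6,208.2): print("blade front",v,t(onz(f,320.5,v,T[2]-.073)))
print("hole tool",t(onz(f,316.5,189.2,.07)))
a,b,c=[onz(f,*p,.055)[:2] for p in((303.6,181),(311,197),(328.6,189.4))]
print("edge yaws",np.degrees(np.arctan2(*(c-b)[::-1])),np.degrees(np.arctan2(*(a-b)[::-1])),"lens",np.linalg.norm(c-b),np.linalg.norm(a-b))
```

```text
col321 rows200-216 [137  94  95 120 136 155 178 123 119 132 169 198 145  84  82  88]
row210 cols [232 234 235 232 186 136 124 123 126 127 130 131 135 139 144 148 151 171
 169 164 152 146 144 136 136 130 129 126 126 125 125 127 167 205 209 207
 205 205]
col 316 rows 168-212 [255 255 255 255 255 225 234 234 235 236 235 228 226 226 226 228 230 231
 229 196 169 172 174 170 135 117 116 113 134 183 199 200 197 168  99 101
 136 145 187 197 130 124 144 188]
row189 [205 206 207 207 196 165 108 126 170 176 175 175 174 127  98 136 168 174
 171 171 170 171 172 173 172 173 172 171 168 150 142 125 112 109 127 165
 170 169 162 204 249 238 211 201 203 206]
blade front 207 [ 6.97378259  1.24526758 72.99152689]
blade front 207.6 [ 6.5560451   1.24440864 72.99200785]
blade front 208.2 [ 6.13782388  1.24354871 72.99248936]
hole tool [ -0.45940828  -2.10563172 144.37752929]
edge yaws -81.51681679267318 7.774100116905166 lens 0.017962669363673446 0.01677186951011129
```

The offset from key to hole is about +1.5 mm in tool x and −3.75 mm in tool y. The socket is at yaw 8°, −10° to the valve, which is in range. I'll turn to that, shift, go partway down and look again.

```bash
python3 -m creep '[[0,0,-0.15,0.01,-0.03,0.1,1],[0,0,-0.3,0.02,-0.05,0.3,1],[0,0,-0.415,0.023,-0.074,0.5,1],[0,0,-0.415,0.023,-0.074,0.65,1],[0,0,-0.415,0.023,-0.074,0.7,1],[0,0,-0.415,0.023,-0.074,0.7,1],[0,0,-0.415,0.023,-0.074,0.7,1],[0,0,-0.415,0.023,-0.074,0.7,1]]'
python3 - <<'E'
from rig import ctrl;from h import *
f=ctrl.grab_frame("wrist");g=ctrl.grab_frame("side");s=ctrl.sense();print(s["time"],s["tool_pos"]);go(s,[.561,-.145,.1],8)
np.savez("pics/w3.npz",**f);np.savez("pics/side3.npz",**g)
def up(im,u,v,w,hh,k): return cv2.resize(im[v:v+hh,u:u+w,::-1],None,fx=k,fy=k,interpolation=cv2.INTER_NEAREST)
cv2.imwrite("pics/c3.png",np.hstack([up(f["pixels"],280,165,80,100,5),up(g["pixels"],300,110,80,100,5)]))
E
```

```text
time: 7.05
tool_pos: [0.564, -0.1454, 0.1733]
tool_rot: [0.0, 0.998, 0.071, 0.0]
wrist_force: [0.5, -0.1, -1.2]
width: 0.0133
grasp_force: 60.0
7.15 [ 0.56391984 -0.14533916  0.17319415]
yaw 8.11 row [ 0.    -0.     0.002] [-0.048 -0.013  1.22 ]
```

View pics/c3.png

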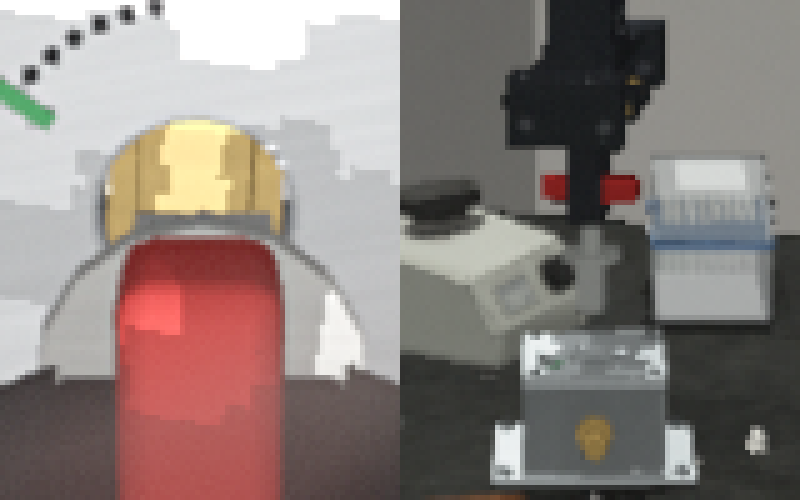

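Run:
```python
from rig import ctrl;from h import *
from scipy.spatial.transform import Rotation as R
f=load("w3");s=ctrl.sense();T=s["tool_pos"]
q=s["tool_rot"];M=R.from_quat([q[1],q[2],q[3],q[0]]);t=lambda P:(M.inv().apply(P-T)*1000).round(2)
p=f["pixels"].astype(int);h=cv2.cvtColor(f["pixels"],cv2.COLOR_RGB2HSV)
print("col318 rows183-216",p[183:216,318].mean(1).astype(int));
for r in(196,200,203):print(r,"S",h[r,296:344,1],"I",p[r,296:344].mean(1).astype(int))
print("row209",p[209,300:342].mean(1).astype(int))
for v in(206,206.5,207): print("blade front",v,t(onz(f,320,v,T[2]-.073)))
for v in(188,188.5,189,189.5): print("rim",v,t(onz(f,319.2,v,.07)))
for u in (300,338): print("rim side",u,t(onz(f,u,204,.07)))
for u in (307,330): print("sock side",u,t(onz(f,u,204,.055)))
for u in (306.5,333.5): print("blade side",u,t(onz(f,u,209,T[2]-.07)))
```

```text
col318 rows183-216 [222 221 220 219 217 198 221 230 222 220 218 217 217 217 219 220 221 221
 221 220 219 218 220 220 178 119 114 138 183 133  68  67  71]
196 S [  3   5   4   3   5   8   3  52 100 114 110 116 113 109 113 109  93  85
  88  89  89  89  89  89  90  88  88  86 104 112 111 110 111 110 122 116
 116 111  74   1   8   5   5   4   4   5   5   4] I [187 188 189 188 192 186 169 160 163 161 163 144 152 158 153 160 215 220
 218 217 218 217 217 217 217 218 218 220 178 154 153 156 157 157 118 148
 157 157 156 173 197 194 192 191 192 193 193 193]
200 S [  3   4   4   7   9  19  85 114 110 111 110 115 110 110 108 109 110 112
  90  85  84  86  85  86  85  85  85  98 107 106 109 110 109 111 119 113
 110 109 112 112  59   7   8   4   4   4   3   4] I [222 202 195 187 168 180 167 157 159 160 159 135 156 161 163 161 159 163
 217 221 221 220 221 220 221 221 221 191 172 173 163 162 164 162 122 153
 163 162 161 162 175 169 182 192 193 192 193 194]
203 S [  3   4   4   9   9  36  76 110 112 111 109 115 113 111 111 110 110 109
  94  87  89  89  87  87  85  87  87  85  85 102 111 110 108 112 12
[... 190 characters left out ...]
1 146 117 153
 161 160 159 162 186 187 168 187 193 192 191 192]
row209 [105 132 155 159 158 159 143 123 119 119 106 112 113 112 109 111 112 110
 114 119 119 119 114 114 112 108 110 112 115 116 117 117 118 120 145 146
 106 100 148 175 192 193]
blade front 206 [ 7.9   0.13 73.  ]
blade front 206.5 [ 7.55  0.13 73.  ]
blade front 207 [ 7.2   0.13 73.  ]
rim 188 [ 12.15  -0.42 103.2 ]
rim 188.5 [ 11.76  -0.43 103.2 ]
rim 189 [ 11.37  -0.43 103.2 ]
rim 189.5 [ 10.98  -0.43 103.2 ]
rim side 300 [ -0.43 -15.05 103.19]
rim side 338 [ -0.47  13.86 103.2 ]
sock side 307 [ -5.27 -10.35 118.19]
sock side 330 [ -5.3    8.28 118.19]
blade side 306.5 [ 6.83 -8.73 70.  ]
blade side 333.5 [ 6.81  8.97 70.01]
```

Residual offset is about −1.2 mm in x and −1.0 mm in y, with the yaw matched since the socket sides look parallel to the blade. I'll correct and lower until the tip is just above the spindle.

```bash
python3 -m creep '[[0,0,0,-0.02,-0.017,0.15,1],[0,0,0,-0.02,-0.017,0.35,1],[0,0,0,-0.02,-0.017,0.5,1],[0,0,0,-0.02,-0.017,0.6,1],[0,0,0,-0.02,-0.017,0.6,1],[0,0,0,-0.02,-0.017,0.6,1]]'
python3 - <<'E'
from rig import ctrl;from h import *
s=ctrl.sense();print(s["tool_pos"],s["wrist_force"],s["torque"])
E
```

```text
time: 7.9
tool_pos: [0.5627, -0.1445, 0.1372]
tool_rot: [0.0, 0.997, 0.071, 0.0]
wrist_force: [0.1, -0.1, -0.2]
width: 0.0132
grasp_force: 60.0
[ 0.56272119 -0.14448199  0.13716158] [ 0.06865578 -0.09757356 -0.21879125] [-0.00203533 -0.02514075 -0.03930875]
```

```bash
python3 -m creep '[[0,0,0,0,0,0.03,1],[0,0,0,0,0,0.06,1],[0,0,0,0,0,0.09,1],[0,0,0,0,0,0.11,1],[0,0,0,0,0,0.13,1],[0,0,0,0,0,0.13,1]]'
python3 -c "
from rig import ctrl
s=ctrl.sense();print(s['tool_pos'],s['wrist_force'],s['torque'])"
```

```text
time: 8.65
tool_pos: [0.5624, -0.1444, 0.129]
tool_rot: [-0.0, 0.997, 0.071, -0.0]
wrist_force: [-0.3, -0.4, -1.4]
width: 0.0131
grasp_force: 60.0
[ 0.56239547 -0.14435609  0.12897131] [-0.25489316 -0.36308082 -1.39329249] [-0.00221779 -0.01039248  0.00469021]
```

```bash
python3 -m creep '[[0,0,0,0,0,0.015,1],[0,0,0,0,0,0.03,1],[0,0,0,0,0,0.05,1],[0,0,0,0,0,0.05,1],[0,0,0,0,0,0.05,1]]'
python3 -c "
from rig import ctrl
s=ctrl.sense();print(s['tool_pos'],s['wrist_force'],s['torque'])"
```

```text
time: 9.28
tool_pos: [0.5626, -0.1444, 0.1264]
tool_rot: [0.0, 0.997, 0.071, 0.0]
wrist_force: [-0.6, 1.0, 2.3]
width: 0.0132
grasp_force: 60.0
[ 0.56264889 -0.14444995  0.12638865] [-0.60728257  1.01580594  2.27013027] [0.05263009 0.07379667 0.02483826]
```

Contact at about 3.5 N means the blade is resting on the spindle. I'll feel to either side in angle.

```bash
R='from rig import ctrl
s=ctrl.sense();print(s["tool_pos"].round(4),s["wrist_force"].round(2),s["torque"].round(3))'
echo "$R" > st.py
python3 -m creep '[[0,0,0.03,0,0,0.02,1],[0,0,0.06,0,0,0.02,1],[0,0,0.09,0,0,0.02,1],[0,0,0.09,0,0,0.02,1]]' >/dev/null; python3 st.py
python3 -m creep '[[0,0,-0.04,0,0,0,1],[0,0,-0.08,0,0,0,1],[0,0,-0.09,0,0,0,1],[0,0,-0.09,0,0,0,1]]'>/dev/null; python3 st.py
python3 -m creep '[[0,0,-0.03,0,0,0,1],[0,0,-0.06,0,0,0,1],[0,0,-0.09,0,0,0,1],[0,0,-0.09,0,0,0,1]]'>/dev/null; python3 st.py
```

```text
[ 0.5624 -0.1444  0.1248] [-0.44 -0.72 -0.75] [-0.063  0.06   0.066]
[ 0.5624 -0.1444  0.1249] [-0.25  1.05 -0.73] [-0.071  0.166 -0.011]
[ 0.5624 -0.1444  0.1249] [-0.7  -0.68 -1.78] [-0.061  0.24  -0.04 ]
```

The force vanished and z-torque now reacts to turning, so the blade seems to have entered. I'll lower it slowly.

```bash
python3 -m creep '[[0,0,0.04,0,0,0.02,1],[0,0,0.04,0,0,0.04,1],[0,0,0.04,0,0,0.06,1],[0,0,0.04,0,0,0.06,1]]' >/dev/null; python3 st.py
python3 -m creep '[[0,0,0,0,0,0.02,1],[0,0,0,0,0,0.04,1],[0,0,0,0,0,0.05,1],[0,0,0,0,0,0.05,1]]' ; python3 st.py
```

```text
[ 0.5624 -0.1443  0.1212] [-0.45 -0.44 -1.38] [-0.047  0.233  0.005]
time: 11.78
tool_pos: [0.5624, -0.1444, 0.1182]
tool_rot: [-0.0, 0.995, 0.096, -0.0]
wrist_force: [-1.5, -0.8, -1.7]
width: 0.013
grasp_force: 60.0
[ 0.5624 -0.1444  0.1182] [-1.51 -0.77 -1.65] [-0.056  0.235  0.   ]
```

```bash
python3 -m creep '[[0,0,0,0,0,0.015,1],[0,0,0,0,0,0.03,1],[0,0,0,0,0,0.03,1]]'>/dev/null; python3 st.py
python3 -m creep '[[0,0,0,0,0,0.01,1],[0,0,0,0,0,0.02,1],[0,0,0,0,0,0.02,1]]' ; python3 st.py
```

```text
[ 0.5625 -0.1444  0.1164] [-1.11 -0.41 -1.14] [-0.023  0.239  0.01 ]
time: 12.52
tool_pos: [0.5626, -0.1444, 0.1155]
tool_rot: [0.0, 0.995, 0.096, 0.0]
wrist_force: [-1.7, -0.4, 1.1]
width: 0.0133
grasp_force: 60.0
[ 0.5626 -0.1444  0.1155] [-1.73 -0.35  1.08] [ 0.014  0.316 -0.016]
```

Home was felt at TCP z 0.1155, as predicted for a tip at 0.039. Now I'll turn counterclockwise, orbiting about the key axis, which lies about 1.8 mm behind the TCP.

```bash
python3 -m creep '[[0,0,-0.09,0,-0.003,0,1],[0,0,-0.18,-0.001,-0.006,0,1],[0,0,-0.27,-0.001,-0.009,0,1],[0,0,-0.36,-0.002,-0.011,0,1],[0,0,-0.45,-0.003,-0.013,0,1],[0,0,-0.45,-0.003,-0.013,0,1]]'; python3 st.py
```

```text
time: 13.28
tool_pos: [0.5622, -0.1439, 0.1155]
tool_rot: [0.0, 0.949, 0.315, 0.0]
wrist_force: [-1.7, -1.6, 0.9]
width: 0.013
grasp_force: 60.0
[ 0.5622 -0.1439  0.1155] [-1.66 -1.62  0.88] [-0.183  0.352 -0.015]
```

```bash
python3 -m creep '[[0,0,-0.09,0,-0.003,0,1],[0,0,-0.18,-0.001,-0.006,0,1],[0,0,-0.27,-0.001,-0.009,0,1],[0,0,-0.36,-0.002,-0.011,0,1],[0,0,-0.40,-0.002,-0.012,0,1]]'; python3 st.py
python3 -m creep '[[0,0,-0.03,0,-0.001,0,1],[0,0,-0.06,0,-0.002,0,1]]'>/dev/null; python3 st.py
```

```text
time: 13.9
tool_pos: [0.5617, -0.1435, 0.1155]
tool_rot: [0.0, 0.867, 0.497, 0.0]
wrist_force: [-1.7, -2.6, 2.3]
width: 0.0132
grasp_force: 60.0
[ 0.5617 -0.1435  0.1155] [-1.69 -2.58  2.27] [-0.323  0.341 -0.057]
[ 0.5617 -0.1434  0.1155] [-1.75 -1.68  1.85] [-0.419  0.289 -0.119]
```

```bash
for i in 1 2; do python3 -m creep '[[0,0,-0.015,0,0,0,1],[0,0,-0.03,0,-0.001,0,1],[0,0,-0.03,0,-0.001,0,1]]' | grep -E "rot|time"; python3 st.py; done
```

```text
time: 14.52
tool_rot: [0.0, 0.844, 0.536, 0.0]
[ 0.5616 -0.1432  0.1154] [-1.79 -2.78  0.24] [-0.584  0.226 -0.052]
time: 14.9
tool_rot: [0.0, 0.836, 0.549, 0.0]
[ 0.5615 -0.1431  0.1154] [-0.75 -2.24  0.71] [-0.623  0.157 -0.12 ]
```

```bash
for i in 1 2; do python3 -m creep '[[0,0,-0.015,-0.003,0,0,1],[0,0,-0.025,-0.005,-0.001,0,1],[0,0,-0.025,-0.005,-0.001,0,1]]' | grep -E "rot|time"; python3 st.py; done
```

```text
time: 15.28
tool_rot: [0.0, 0.829, 0.559, 0.0]
[ 0.5613 -0.1432  0.1154] [ 0.19 -3.11  1.44] [-0.573  0.13  -0.279]
time: 15.65
tool_rot: [0.0, 0.822, 0.569, 0.0]
[ 0.5612 -0.1435  0.1154] [-0.41 -2.28  0.81] [-0.396 -0.058 -0.406]
```

Torque climbed to 0.4 N m, firmly against the stop. I'll hold briefly, then ease back the twist, check from the side and release.

```bash
python3 -m creep '[[0,0,0,0,0,0,1],[0,0,0,0,0,0,1],[0,0,0,0,0,0,1]]' | grep -E "rot|time"; python3 st.py
python3 - <<'E'
from rig import ctrl;from h import *
f=ctrl.grab_frame("wrist");g=ctrl.grab_frame("side");np.savez("pics/w4.npz",**f);np.savez("pics/side4.npz",**g)
def up(im,u,v,w,hh,k): return cv2.resize(im[v:v+hh,u:u+w,::-1],None,fx=k,fy=k,interpolation=cv2.INTER_NEAREST)
cv2.imwrite("pics/c4.png",np.hstack([up(f["pixels"],250,150,130,150,3),up(g["pixels"],300,110,80,90,5)]))  if 0 else cv2.imwrite("pics/c4.png",np.hstack([up(f["pixels"],260,165,80,100,5),up(g["pixels"],300,110,80,100,5)]))
E
```

```text
time: 16.02
tool_rot: [0.0, 0.822, 0.569, 0.0]
[ 0.5611 -0.1435  0.1153] [ 0.35 -1.79  2.37] [-0.432 -0.066 -0.382]
```

View pics/c4.png

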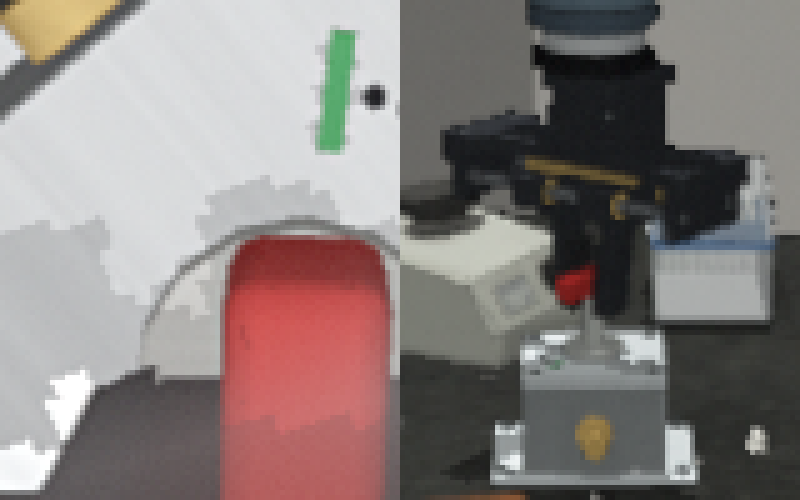

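The key is home with its collar just above the top, at side (339,178), and the bar nearly parallel to the green line. I'll check that angle numerically.

Run:
```python
from rig import ctrl;from h import *
f=load("w4");s=ctrl.sense();T=s["tool_pos"];q=s["tool_rot"];print("tool yaw",np.degrees(2*np.arctan2(q[2],q[1])))
h=cv2.cvtColor(f["pixels"],cv2.COLOR_RGB2HSV).astype(int);H,S,V=h[...,0],h[...,1],h[...,2]
g=(H>45)&(H<90)&(S>60);g[:165]=0;g[200:]=0;g[:,:315]=0;g[:,:320]=0;g[:,335:]=0
def d(m,z,u): 
    P=np.array([onz(f,a,b,z)[:2] for a,b in m],np.float32);w=cv2.fitLine(P,2,0,.01,.01).ravel();return np.degrees(np.arctan2(w[1],w[0]))%180
print("green",d([(a,b) for b,a in np.argwhere(g)],.07,0),g.sum(),onz(f,*np.argwhere(g).mean(0)[::-1],.07))
r=((H<6)|(H>174))&(S>100)&(V>50)
L=[];Rr=[]
for v in range(226,275):
    u=np.nonzero(r[v,290:350])[0]+290
    if len(u)>20:L.append((u.min(),v));Rr.append((u.max(),v))
print("bar edges",d(L,T[2]+.01,0),d(Rr,T[2]+.01,0),len(L))
```

```text
tool yaw 69.43036508283375
green 62.936516 115 [ 0.57540096 -0.11557454  0.07      ]
bar edges 67.80939 67.638725 49
```

Bar 67.7° against mark 63–64°, which is within 0.1 rad and the key was held at 0.4 N m. I'll ease back to about 0.25 N m for a moment, unload the twist, then open and rise.

```bash
python3 -m creep '[[0,0,0.015,0,0,0,1],[0,0,0.025,0,0,0,1],[0,0,0.025,0,0,0,1],[0,0,0.025,0,0,0,1]]' | grep -E "rot|time"; python3 st.py
python3 -m creep '[[0,0,0.02,0,0,0,1],[0,0,0.035,0,0,0,1],[0,0,0.035,0,0,0,1]]' | grep -E "rot|time"; python3 st.py
```

```text
time: 16.62
tool_rot: [0.0, 0.829, 0.559, 0.0]
[ 0.5611 -0.1435  0.1153] [ 0.07 -1.14  1.99] [-0.367 -0.131 -0.236]
time: 17.0
tool_rot: [0.0, 0.839, 0.545, 0.0]
[ 0.5611 -0.1435  0.1153] [ 1.47 -1.98  1.36] [-0.408 -0.2   -0.002]
```

Twist is unloaded. Releasing.

```bash
python3 -m creep '[[0,0,0,0,0,0,0.6],[0,0,0,0,0,0,0.2],[0,0,0,0,0,0,-0.2],[0,0,0,0,0,0,-0.5],[0,0,0,0,0,0,-0.5],[0,0,0,0,0,0,-0.5],[0,0,0,0,0,0,-0.5]]'; python3 st.py
python3 -m creep '[[0,0,0,0,0,-0.3,-0.5],[0,0,0,0,0,-0.8,-0.5],[0,0,0,0,0,-1.4,-0.5],[0,0,0,0,0,-2,-0.5],[0,0,0,0,0,-2,-0.5],[0,0,0,0,0,-2,-0.5]]'
python3 - <<'E'
from rig import ctrl;from h import *
f=ctrl.grab_frame("wrist");g=ctrl.grab_frame("side");np.savez("pics/w5.npz",**f);np.savez("pics/side5.npz",**g)
def up(im,u,v,w,hh,k): return cv2.resize(im[v:v+hh,u:u+w,::-1],None,fx=k,fy=k,interpolation=cv2.INTER_NEAREST)
cv2.imwrite("pics/c5.png",np.hstack([up(f["pixels"],230,120,160,200,2.5),up(g["pixels"],300,110,80,100,5)]))
h=cv2.cvtColor(f["pixels"],cv2.COLOR_RGB2HSV).astype(int);H,S,V=h[...,0],h[...,1],h[...,2]
def d(P,z): 
    P=np.array([onz(f,a,b,z)[:2] for a,b in P],np.float32);w=cv2.fitLine(P,2,0,.01,.01).ravel();return np.degrees(np.arctan2(w[1],w[0]))%180,P.mean(0)
gm=(H>45)&(H<90)&(S>60);gm[:,:280]=0;gm[:,360:]=0
bl,l=blobs(gm,10)
for i,st,c in bl: print("green",st,d([(a,b) for b,a in np.argwhere(l==i)],.07))
bl,l=blobs(((H<6)|(H>174))&(S>100)&(V>50),200)
for i,st,c in bl: print("red",st,d([(a,b) for b,a in np.argwhere(l==i)],.122),cv2.minAreaRect(np.argwhere(l==i)[:,::-1].astype(np.float32)))
E
```

```text
time: 17.88
tool_pos: [0.5611, -0.1436, 0.1154]
tool_rot: [0.0, 0.839, 0.545, 0.0]
wrist_force: [-0.2, 0.1, -0.1]
width: 0.0658
grasp_force: 0.0
[ 0.5611 -0.1436  0.1154] [-0.21  0.08 -0.07] [-0.015 -0.072 -0.006]
time: 18.62
tool_pos: [0.5609, -0.1434, 0.2355]
tool_rot: [0.0, 0.839, 0.545, 0.0]
wrist_force: [-1.3, 0.3, -0.6]
width: 0.0664
grasp_force: 0.0
green [321 144   3  14  35] (np.float32(62.90776), array([ 0.5748758 , -0.11621068], dtype=float32))
red [537 140  28  22 483] (np.float32(140.75949), array([ 0.73541147, -0.17874254], dtype=float32)) ((550.5, 150.5), (21.0, 27.0), 90.0)
red [ 313  163   18   75 1199] (np.float32(64.96176), array([ 0.56112385, -0.14340198], dtype=float32)) ((321.5, 200.0), (74.0, 17.0), 90.0)
```

View pics/c5.png

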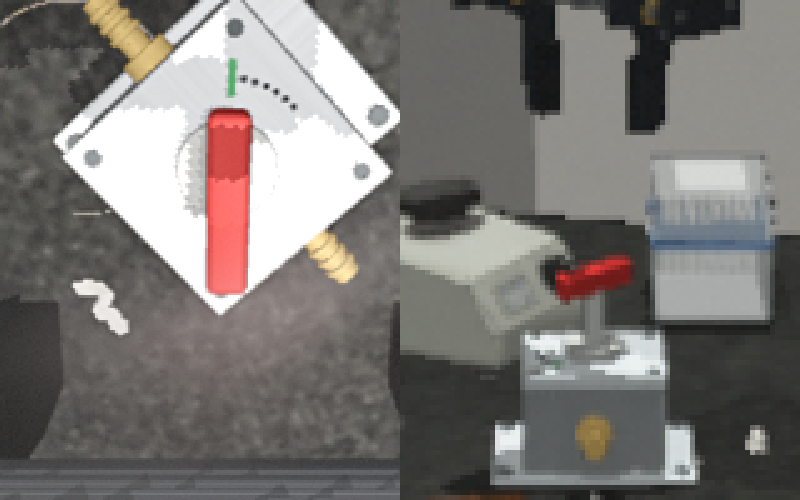

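The key stands upright in the socket with its collar just above the top face. The bar is at 65° against the mark's 63° and the fingers are clear. Handing in.

```bash
python3 -c "
from rig import ctrl
print(ctrl.job_done())"
```

```text
the job is handed in; nothing more can be done
None
```

I opened the valve and handed the job in at about 19 s: the key was turned to the stop at about 0.4 N m and now stands released in the socket, fully home, about 2° from the green mark. The rig returned no verdict.

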